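Find the sunk release of the alarm hub by touch and open its battery door

TASK

The white alarm hub on the closet shelf needs new batteries. Feel with the fingertips along the blank strip of its top, on the near side of the battery door, for the unmarked sunken release button and press it so that the door springs part open; then push the door up with the outside of the fingers until it stays standing upright or leaning back. Do not pinch or lift anything, and leave the puck light, spray bottle, funnel and lint roller where they are.

Things in the scene. Friction and masses are not known exactly. Their poses are not given: they have to be found in the camera images.
- hub: White plastic alarm hub, fixed flat on the shelf, 200 (x) by 270 (y) by 46 mm high. Origin: centre of its underside; +x points from the release strip across the battery door to the black grille slots, y along the strip. Flat white top at 46 mm: 8 mm border, blank release strip (x -92 to -46, y -125 to 125 mm), battery door (x -44.5 to 40, y -80 to 80), far band with grille and green lamp.
- panel (a point): Point on the hub's top surface, middle of the release strip (hub x -69, y 0, z 46 mm), hub's axes. The white release pad, 32 (x) by 40 mm (y), is centred at this x and at an unknown y, up to 100 mm to either side. Its top is 2 mm below the panel in a straight-sided well 34 (x) by 42 mm (y) that a closed fingertip enters; the rest of the strip is rigid and flat.
- release (a joint): Travel of the release pad straight down, m: 0 at rest (2 mm below the panel), 0.005 fully pressed (7 mm below the panel). Spring force 2 N at the start of the travel, 4 N at the end; it returns by itself. The catch lets the door go at about 0.0025; press to 0.004 or more to be sure.
- door (a joint): Opening angle of the battery door, rad: 0 closed and latched, flush with the panel; when released its spring swings it up within about 1.5 s to about 1.0; it stops at 1.85. A stiff hinge: beyond that it stays where it is left. Moving it takes under 2 N at its free edge, in the direction in which the edge swings.
- hinge (a point): Middle of the hinge line of the battery door (hub x +40, y 0, z 46 mm); the hinge axis runs along the hub's y. The door is a flat white plate 84.5 mm from hinge to free edge, 160 mm wide, 4 mm thick; the free edge lies towards the release strip and swings up and over towards hub +x. A catch lip 20 mm wide stands 5 mm off its inner face, in the middle of the free edge.
- door_edge (a point): Middle of the upper arris of the door's free edge, 84.5 mm from the hinge line; moves with the door.
- puck: Round white LED puck light with a raised warm-white press lens, 80 mm across, 27 mm high, lying loose by the hub's near -y corner. Origin at the centre of its underside.
- bottle: Empty glass spray bottle with black trigger head and white turning nozzle, 68 mm across, 180 mm tall, standing loose by the hub's far +y corner. Origin at the centre of its underside.
- funnel: Orange plastic funnel standing loose mouth down by the hub's far -y corner, 104 mm across, 112 mm tall. Origin at the centre of its underside.
- roller: Steel lint roller handle lying loose by the hub's near +y corner: a bar grip 24 mm thick along its x axis and a drum of 38 mm diameter, 100 mm long, across its +x end; 195 mm long in all. Origin on the shelf below its middle.

How it is judged (in metres and radians):
On the way, in this order (a step that is already met when the one before it is completed fails the run):
1. the release button is pressed in (value of joint release above 0.003 m), for 0.05 s.
2. the door, sprung part open, is pushed up until it stands upright (value of joint door above 1.45 rad), for 0.2 s.
At the end, for the whole second after the job is handed in: The battery door stands open by more than 1.45 rad (83 degrees) and at rest, the release button has come back up (travel under 1.5 mm), and the puck light, bottle, funnel and lint roller are within 20 mm of where they stood (value of joint door above 1.45 rad and velocity of joint door between -0.1 and 0.1 rad/s and value of joint release below 0.0015 m and distance of each of puck, bottle, funnel, roller from where it was at the start of the episode below 0.02 m); the robot touches nothing.
It fails at once if the puck light, bottle, funnel or lint roller is lifted, carried or shoved away (over 30 mm) (distance of any of puck, bottle, funnel, roller from where it was at the start of the episode above 0.03 m).
It fails at once if the bottle or funnel is tipped over (angle between any of bottle, funnel's own z axis and vertical above 0.5 rad).
It also fails if it takes over 72 s, if anything falls off the work surface, if the arm or the gripper's body presses on something with over 40 N, if the wrist force passes 120 N, or if a joint passes its speed limit or range.

ROBOT

A 6-joint arm with a two-finger parallel gripper is mounted at the origin on the work surface. World frame = base frame: x ahead of the robot, y to its left, z up, the work surface at z = 0. Lengths are in mm, angles in rad, forces in N, time in s.
With the tool pointing down it reaches from about 325 to 900 mm from the base axis. Payload 3.5 kg.
Tool frame: the origin (TCP) lies midway between the tips of the shut fingers; the grasp point (between the pads) lies 19 mm behind it; z points along the fingers, y is the line along which they close (so a half turn about z gives the same grasp; the last joint's range is limited). The gripper opens to 85 mm and grips with 20 to 120 N. Pads are 22 mm wide; open, the fingers measure 114 mm over their backs; the gripper's body (76 mm by 85 mm) begins 54 mm behind the grasp point. The pads swing forward as they close: fully open they stand 13 mm farther back than shut.
Start: joints at [1.019, 0.276, -0.026, 1.268, 0, 1.467], TCP at [271.183, 563.1, 231.313] pointing down, gripper open.
Joint ranges: [-3.12, 3.12], [-0.85, 1.88], [-1.08, 1.24], [-1.95, 2.15], [-1.57, 1.53], [-3.14, 3.14]. Speed limits (rad/s): [2.57, 2.57, 3.14, 3.14, 3.14, 3.14].

INTERFACE

Orientations are given as a rotation vector (axis times angle).
In Python, from cell import sensors, optics, order gives the robot as it stands.
- The arm moves only by the shell command python3 -m jog 'ROWS' [OPENING]. ROWS is a JSON object of lists of equal length, an entry for each row: "travel": the shift along the tool's x, y, z each as a share of 0.15 m, from -1 to 1, a list of three; "spin": the turn about the tool's z as a share of 90 degrees, from -1 to 1. In form: {"travel": [[tx, ty, tz], ...], "spin": [spin, ...]}. A call has 1 to 12 rows; each row is the pose to reach, as a shift and turn from the pose commanded when the call began, along the tool's axes at that moment; what a row does not reach only later rows make up. A row lasts 1/8 s, in which the tool goes at most 62.5 mm and 10.7 degrees, less where a joint would pass 70% of its speed; a pose out of reach is approached as far as the arm can. A call with a number of a shift or a turn outside -1 to 1 is refused whole. A call with a gripper value outside its range is refused whole. OPENING is the opening, from -1 (shut) to 1 (fully open), so that 0 is half open, set as the call begins (- or left out, the last holds). The fingers move at their own pace and stop on an object; the grip force is fixed at half the most. Time passes only in rows, so rows that repeat a pose let the fingers close. It gives the time, the measured TCP pose, the force, the opening and the grip force at its end, in the units of the state.
- sensors.state(): the state, without advancing time (a new reading comes with each control period).
- optics.grab_frame(name): name is "scene" or "side" or "wrist"; returns the picture (420x560x3 uint8, blue, green, red); there is no depth.
- optics.camera_info(name): a dict with "fx", "fy", "cx", "cy" (pixels), "R" (3x3) and "t" (3): a world point X has camera coordinates R X + t; the wrist camera has in their place "T_tool_cam" (4x4, takes a point from camera to tool coordinates, whose origin is the TCP and whose axes are the flange's). Camera axes: x right, y down, z forward; pixel columns grow to the right and rows downward; lengths in mm; the calibration is good to about 2 mm. A picture is of the moment at which its call begins: read the wrist's pose just before it. camera_info takes no time and is no camera call.
- order.hand_in(): hands the job in; it is judged then, once.
The state is a dict: "time": time; "joint_pos": joint angles; "joint_vel": joint speeds; "joint_efforts": joint torques, N m; "tool_pos": TCP position; "tcp_rot": TCP orientation; "ft_force": force on the tool from outside, world axes, zero at the start; "ft_torque": the same for the moment, N m; "gripper_width": finger opening in mm; "grasp_force": force on a finger pad.
Only numpy, scipy, OpenCV 4.12 (cv2) and the standard library are available. Lean on these libraries where they do the work, as an engineer would, in place of code of your own. Each camera call takes 0.05 s, during which the arm holds its last target. There are 200 camera calls.

## Working session

There is one attempt and no reset: what is moved stays moved. The work goes in short steps, Python scripts to look and compute and a shell command to move; the robot and the scene stay as the last step left them, time stands still between calls to the robot, and variables do not carry over. Pictures are saved under pics/ and viewed, at most 10 in all, crops included, and the job is handed in when it is done.

```bash
mkdir -p pics; ls
python3 - <<'E'
from cell import sensors, optics
import cv2
s=sensors.state();print(s)
for n in("scene","side","wrist"):
    print(n,optics.camera_info(n))
a=optics.grab_frame("scene");b=optics.grab_frame("side")
cv2.imwrite("pics/scene.png",a);cv2.imwrite("pics/side.png",b)
E
```

```text
pics
{'time': 0.0, 'joint_pos': array([ 1.01860594e+00,  2.77138149e-01, -2.79019548e-02,  1.26797656e+00,
       -1.44958614e-06,  1.46739006e+00]), 'joint_vel': array([ 8.31523765e-05, -1.36764025e-03,  6.88739167e-04,  1.43324136e-03,
       -9.02795325e-04,  5.69731836e-04]), 'joint_efforts': array([ 2.62479871e-04, -4.45510840e+01,  2.95202243e+01,  1.62784749e-02,
        8.97197708e-06, -1.54178174e-06]), 'tool_pos': array([270.77130714, 562.43699428, 230.14655804]), 'tcp_rot': array([-0.69888827, -3.06213426,  0.00330197]), 'ft_force': array([-0.48264391,  0.19074391,  0.13894488]), 'ft_torque': array([-0.02277524, -0.04150692,  0.04748676]), 'grasp_force': 0.0, 'gripper_width': 85.6586101635978}
scene {'fx': 540.4033670783948, 'fy': 540.4033670783948, 'cx': 276.6632728206397, 'cy': 216.9206547119278, 'R': array([[ 0.88284216,  0.46962633, -0.0063895 ],
       [ 0.26419972, -0.50782016, -0.81994951],
       [-0.38831459,  0.72219789, -0.57240019]]), 't': array([-538.39520834,  -89.13903231, 1578.74395578])}
side {'fx': 402.7800034258917, 'fy': 402.7800034258917, 'cx': 281.1472997229099, 'cy': 207.45002952921132, 'R': array([[ 0.84859225, -0.52869818,  0.01922059],
       [-0.36384508, -0.60959688, -0.70427864],
       [ 0.38406764,  0.59065208, -0.70966342]]), 't': array([-494.94996653,  300.59270926,  621.02957521])}
wrist {'fx': 331.9035168231009, 'fy': 331.9035168231009, 'cx': 278.81776804674917, 'cy': 208.06370623723654, 'T_tool_cam': array([[-8.93734877e-05, -9.63863069e-01, -2.66398152e-01,
         6.78057280e+01],
       [ 9.99999584e-01, -3.28063278e-04,  8.51487243e-04,
        -8.16880178e-01],
       [-9.08112558e-04, -2.66397965e-01,  9.63862697e-01,
        -1.42359897e+02],
       [ 0.00000000e+00,  0.00000000e+00,  0.00000000e+00,
         1.00000000e+00]])}
```

View pics/scene.png

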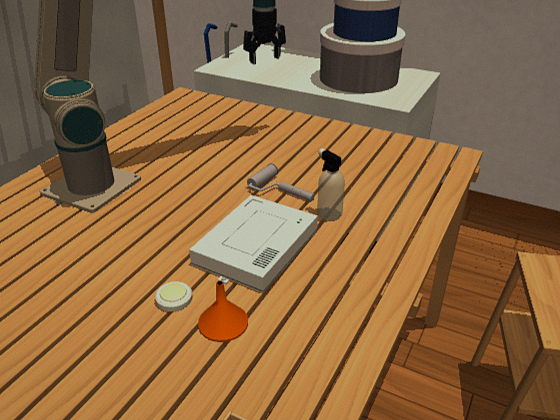

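View pics/side.png

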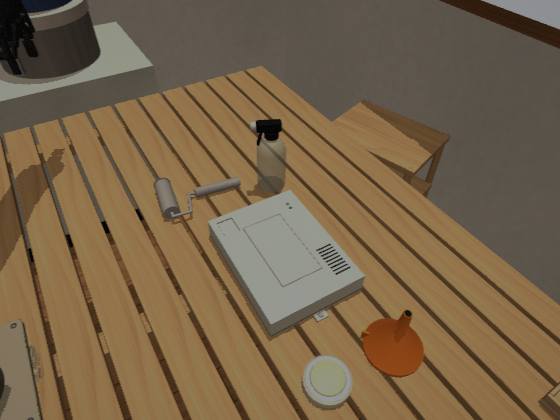

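The scene view shows the hub top with corners at about (247,197), (317,215), (265,280), (191,247). In the side view they are at about (209,225), (291,193), (361,270), (272,320), with the grille at (333,258) and the lamp at (289,206). Next I'll measure it with masks.

```bash
cat > h.py <<'E'
import cv2,numpy as np
from cell import optics
def ray(n,px,z):
    c=optics.camera_info(n);R=c["R"];o=-R.T@c["t"]
    d=R.T@np.array([(px[0]-c["cx"])/c["fx"],(px[1]-c["cy"])/c["fy"],1]);return o+d*(z-o[2])/d[2]
E
python3 - <<'E'
from h import *
for n,seed in(("side",(240,240)),("scene",(225,235))):
    im=cv2.imread(f"pics/{n}.png");hsv=cv2.cvtColor(im,cv2.COLOR_BGR2HSV)
    print(n,"seed",im[seed[1],seed[0]])
    x,y=seed
    top=((hsv[...,1]<45)&(hsv[...,2]>im[y,x].max()-14)).astype(np.uint8)
    top=cv2.morphologyEx(top,cv2.MORPH_CLOSE,np.ones((7,7),np.uint8))
    top=cv2.morphologyEx(top,cv2.MORPH_OPEN,np.ones((5,5),np.uint8))
    cn=cv2.findContours(top,0,2)[0];c=max((q for q in cn if cv2.pointPolygonTest(q,seed,False)>=0),key=cv2.contourArea)
    p=cv2.approxPolyDP(cv2.convexHull(c),8,True)[:,0];print(p.tolist())
    w=np.array([ray(n,q,46) for q in p]);print(w.round(0).tolist(),np.linalg.norm(w-np.roll(w,-1,0),axis=1).round(),w.mean(0))
E
```

```text
side seed [143 153 150]
[[291, 191], [361, 277], [270, 322], [210, 220]]
[[671.0, 100.0, 46.0], [655.0, -162.0, 46.0], [465.0, -153.0, 46.0], [478.0, 112.0, 46.0]] [263. 191. 265. 194.] [567.09307665 -25.6803401   46.        ]
scene seed [177 196 191]
[[313, 215], [263, 275], [193, 250], [249, 196]]
[[660.0, 103.0, 46.0], [660.0, -157.0, 46.0], [473.0, -155.0, 46.0], [470.0, 105.0, 46.0]] [260. 187. 261. 189.] [565.61097753 -26.04582498  46.        ]
```

```bash
python3 -m jog '{"travel":[[-0.4,-0.36,0],[-0.8,-0.72,0],[-1,-0.9,0],[-1,-0.9,0],[-1,-0.9,0],[-1,-0.9,0]],"spin":[-0.1,-0.2,-0.286,-0.286,-0.286,-0.286]}' -1
python3 -m jog '{"travel":[[-0.2,-0.4,0],[-0.4,-0.8,0],[-0.6,-1,0],[-0.6,-1,0],[-0.6,-1,0]],"spin":[0,0,0,0,0]}'
```

```text
time: 0.85
tool_pos: [347.6, 377.4, 231.3]
tcp_rot: [0.002, -3.141, -0.001]
ft_force: [0.6, 0.7, 0.3]
gripper_width: -0.0
grasp_force: 0.0
time: 1.48
tool_pos: [437.5, 227.6, 231.1]
tcp_rot: [0.002, -3.141, -0.001]
ft_force: [-0.1, 0.0, -0.0]
gripper_width: 0.1
grasp_force: 0.0
```

```bash
python3 -m jog '{"travel":[[0,-0.4,0],[0,-0.8,0],[0,-1,0],[0,-1,0]],"spin":[0,0,0,0]}'
python3 -m jog '{"travel":[[-0.1,-0.35,0],[-0.2,-0.7,0],[-0.2,-0.7,0],[-0.2,-0.7,0],[-0.2,-0.7,0]],"spin":[0,0,0,0,0]}'
python3 - <<'E'
from cell import sensors, optics
import cv2,json
s=sensors.state();print(s["tool_pos"],s["tcp_rot"],s["ft_force"],s["time"])
json.dump([list(s["tool_pos"]),list(s["tcp_rot"])],open("w1.json","w"))
cv2.imwrite("pics/w1.png",optics.grab_frame("wrist"))
E
```

```text
time: 1.98
tool_pos: [437.5, 76.7, 231.3]
tcp_rot: [-0.0, -3.141, -0.001]
ft_force: [-0.3, 0.8, -0.0]
gripper_width: -0.1
grasp_force: 0.0
time: 2.6
tool_pos: [467.6, -26.7, 231.2]
tcp_rot: [0.005, -3.141, -0.001]
ft_force: [0.7, 0.5, 0.3]
gripper_width: -0.2
grasp_force: 0.0
[467.56921603 -26.6706752  231.16611931] [ 5.24027178e-03 -3.14102130e+00 -8.85397835e-04] [0.68582842 0.45062285 0.30102601] 2.6
```

View pics/w1.png

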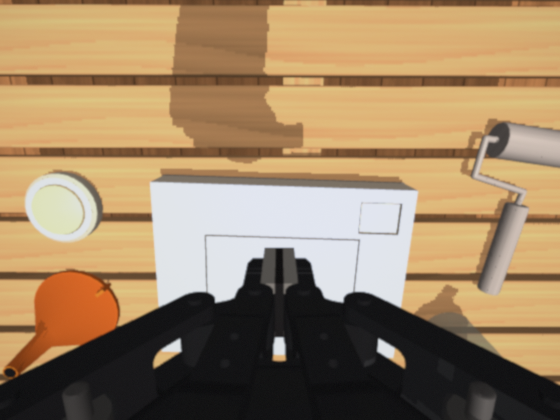

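The wrist view shows the hub's near top edge from (153,184) to (413,190) and the door's free edge from (206,235) to (358,240). The well is a rectangle from about (359,203) to (401,234). Now I'll cast these onto z=46.

```bash
cat >> h.py <<'E'
from scipy.spatial.transform import Rotation as Ro
def wray(pose,px,z):
    c=optics.camera_info("wrist");T=np.array(c["T_tool_cam"]);Rt=Ro.from_rotvec(pose[1]).as_matrix()
    d=Rt@T[:3,:3]@np.array([(px[0]-c["cx"])/c["fx"],(px[1]-c["cy"])/c["fy"],1]);o=np.array(pose[0])+Rt@T[:3,3]
    return o+d*(z-o[2])/d[2]
E
python3 - <<'E'
from h import *
import json
p=json.load(open("w1.json"))
g=cv2.cvtColor(cv2.imread("pics/w1.png"),cv2.COLOR_BGR2GRAY)
roi=g[195:242,350:410];m=(roi<np.median(roi)-12).astype(np.uint8)
c=max(cv2.findContours(m,0,2)[0],key=lambda q:cv2.boundingRect(q)[2]*cv2.boundingRect(q)[3]);r=cv2.minAreaRect(c);print(r,np.median(roi))
ctr=np.array(r[0])+[350,195]
for n,q in dict(nearL=(153,184),nearR=(413,190),doorL=(206,235),doorR=(358,240),w=ctr,wa=(359,203),wb=(401,203),wc=(400,234)).items(): print(n,q,wray(p,q,46).round(1))
E
```

```text
((29.983245849609375, 23.65341567993164), (43.57542037963867, 32.42523956298828), 1.4688007831573486) 229.0
nearL (153, 184) [ 465.3 -153.1   46. ]
nearR (413, 190) [470.7 108.5  46. ]
doorL (206, 235) [ 519.5 -103.    46. ]
doorR (358, 240) [524.6  56.6  46. ]
w [379.98324585 218.65341568] [501.   77.8  46. ]
wa (359, 203) [484.4  55.   46. ]
wb (401, 203) [484.3  97.8  46. ]
wc (400, 234) [517.8 100.2  46. ]
```

```bash
python3 -m jog '{"travel":[[-0.11,0.35,0],[-0.223,0.69,0.1],[-0.223,0.69,0.5],[-0.223,0.69,0.9],[-0.223,0.69,1],[-0.223,0.69,1],[-0.223,0.69,1]],"spin":[0.02,0.02,0.02,0.02,0.02,0.02,0.02]}'
python3 -m jog '{"travel":[[0,0,0.1],[0,0,0.15],[0,0,0.2],[0,0,0.2],[0,0,0.2]],"spin":[0,0,0,0,0]}'
```

```text
time: 3.52
tool_pos: [503.7, 75.1, 83.9]
tcp_rot: [0.049, 3.136, 0.0]
ft_force: [0.5, -0.4, -0.2]
gripper_width: -0.2
grasp_force: 0.0
time: 4.15
tool_pos: [501.4, 75.0, 51.3]
tcp_rot: [-0.049, -3.141, -0.0]
ft_force: [0.2, 0.3, 0.4]
gripper_width: -0.2
grasp_force: 0.0
```

```bash
python3 -m jog '{"travel":[[0,0.015,0],[0,0.015,0.02],[0,0.015,0.04],[0,0.015,0.05],[0,0.015,0.05]],"spin":[0,0,0,0,0]}'
```

```text
time: 4.78
tool_pos: [501.2, 77.2, 43.7]
tcp_rot: [-0.049, -3.141, -0.0]
ft_force: [-0.2, 1.3, 0.4]
gripper_width: 0.1
grasp_force: 0.3
```

```bash
python3 -m jog '{"travel":[[0,0,0.015],[0,0,0.03],[0,0,0.032],[0,0,0.032],[0,0,0.032]],"spin":[0,0,0,0,0]}'
```

```text
time: 5.4
tool_pos: [501.3, 77.2, 39.1]
tcp_rot: [-0.049, -3.141, 0.0]
ft_force: [-1.9, -1.1, 4.7]
gripper_width: -0.3
grasp_force: 2.2
```

Force is about 4 N at z=39, so the pad is fully pressed. I'll retract up and back, let the door spring open, then look.

```bash
python3 -m jog '{"travel":[[0,0,-0.1],[0.1,0,-0.2],[0.3,0,-0.2],[0.5,0,-0.2],[0.5,0,-0.2],[0.5,0,-0.2],[0.5,0,-0.2],[0.5,0,-0.2],[0.5,0,-0.2],[0.5,0,-0.2],[0.5,0,-0.2]],"spin":[0,0,0,0,0,0,0,0,0,0,0]}'
python3 - <<'E'
from cell import optics
import cv2
im=optics.grab_frame("side");cv2.imwrite("pics/s2.png",cv2.resize(im[120:360,150:430],None,fx=2.5,fy=2.5))
E
```

```text
time: 6.78
tool_pos: [426.5, 79.5, 69.0]
tcp_rot: [-0.049, -3.141, 0.0]
ft_force: [0.1, -0.4, -0.5]
gripper_width: -0.2
grasp_force: 0.0
```

View pics/s2.png

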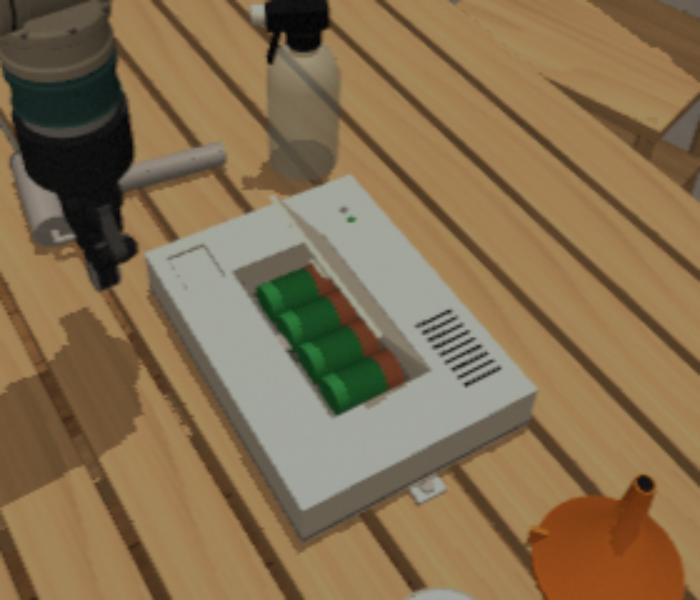

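The door has sprung to about 1 rad and the four batteries are visible. I'll push it with the shut fingers off-centre, at hub y of about -36, to stay clear of the lip and the bottle.

```bash
python3 -m jog '{"travel":[[0,-0.1,-0.24],[-0.1,-0.45,-0.24],[-0.3,-0.8,-0.24],[-0.4,-0.93,-0.24],[-0.4,-0.93,-0.24],[-0.4,-0.93,-0.24]],"spin":[0,0,0,0,0,0]}'
python3 -m jog '{"travel":[[-0.1,0,0],[-0.2,0,0],[-0.3,0,0],[-0.4,0,0],[-0.48,0,0],[-0.55,0,0],[-0.62,0,0],[-0.7,0,0],[-0.76,0,0],[-0.82,0,0],[-0.82,0,0],[-0.82,0,0]],"spin":[0,0,0,0,0,0,0,0,0,0,0,0]}'
python3 - <<'E'
from cell import optics
import cv2
im=optics.grab_frame("side");cv2.imwrite("pics/s3.png",cv2.resize(im[120:360,150:430],None,fx=2.5,fy=2.5))
E
```

```text
time: 7.58
tool_pos: [480.8, -60.6, 104.4]
tcp_rot: [-0.047, -3.139, -0.002]
ft_force: [-0.3, -0.3, -1.0]
gripper_width: -0.0
grasp_force: 0.0
time: 9.07
tool_pos: [605.2, -65.6, 105.1]
tcp_rot: [0.048, 3.141, 0.0]
ft_force: [-0.5, -0.2, -0.6]
gripper_width: -0.3
grasp_force: 0.0
```

View pics/s3.png

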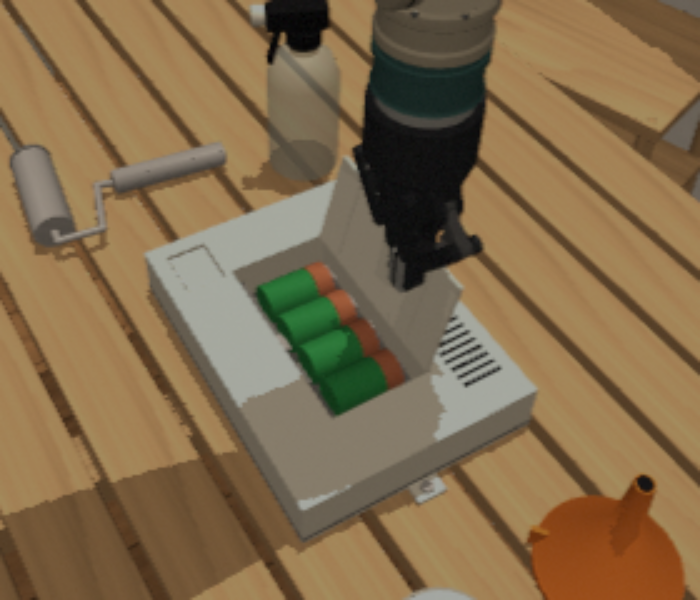

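The door is upright against the fingers, with its -y top corner at crop (460,287), which is full-frame (334,235). I'll check the angle from that corner.

Run:
```python
from h import *
c=optics.camera_info("side");y=np.radians(-1.9);Rz=np.array([[np.cos(y),-np.sin(y)],[np.sin(y),np.cos(y)]])
for a in(1.0,1.4,1.5,1.6,1.7,1.8):
    r=[]
    for hy in(-80,80):
        X=np.r_[Rz@[40-84.5*np.cos(a),hy]+[566.5,-24.6],46+84.5*np.sin(a)]
        q=c["R"]@X+c["t"];u=np.array([c["fx"]*q[0]/q[2]+c["cx"],c["fy"]*q[1]/q[2]+c["cy"]]);r.append(((u-[150,120])*2.5).round())
    print(a,r)
```

```text
1.0 [array([381., 333.]), array([272., 192.])]
1.4 [array([420., 305.]), array([307., 168.])]
1.5 [array([430., 299.]), array([316., 163.])]
1.6 [array([440., 295.]), array([325., 159.])]
1.7 [array([450., 291.]), array([335., 157.])]
1.8 [array([460., 288.]), array([344., 155.])]
```

Both corners match about 1.8 rad, so the door is past upright. I'll back off and check.

```bash
python3 -m jog '{"travel":[[0.1,0,0],[0.3,0,0],[0.6,0,0],[0.8,0,-0.3],[0.8,0,-0.6],[0.8,0,-0.6],[0.8,0,-0.6],[0.8,0,-0.6]],"spin":[0,0,0,0,0,0,0,0]}'
python3 - <<'E'
from cell import optics
import cv2
im=optics.grab_frame("side");cv2.imwrite("pics/s4.png",im)
E
```

```text
time: 10.12
tool_pos: [483.7, -61.5, 193.5]
tcp_rot: [-0.049, -3.138, -0.001]
ft_force: [-0.6, -0.5, -0.7]
gripper_width: -0.1
grasp_force: 0.0
```

View pics/s4.png

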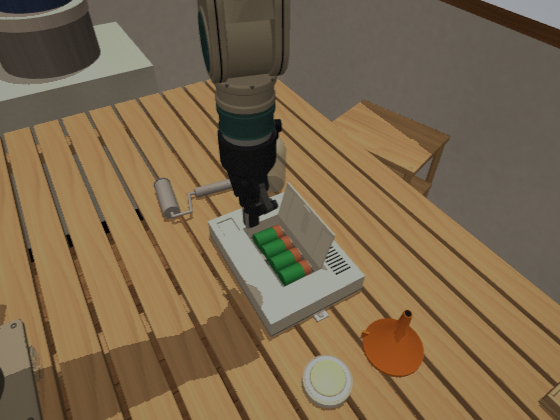

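The door stays leaning back, with its corner at (333,235). The puck (327,381), funnel and roller are where they started, and the gripper is clear.

```bash
python3 -c "
from cell import order
print(order.hand_in())"
```

```text
the job is handed in; nothing more can be done
None
```

I pressed the release, pushed the battery door back to about 1.8 rad, where it stays, left the loose items untouched and handed the job in at about 10 s; the hand-in gave no verdict. I found the button from its outline in the wrist camera picture rather than by feeling along the strip.

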